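Open the screw press and take out the glued phone stand

ROBOT

A 6-joint arm with a two-finger parallel gripper is mounted at the origin on the work surface. World frame = base frame: x ahead of the robot, y to its left, z up, the work surface at z = 0. Lengths are in m, angles in rad, forces in N, time in s.
With the tool pointing down it reaches from about 0.3 to 0.775 m from the base axis. Payload 14.6 kg.
Tool frame: the origin (TCP) lies at the very end of the fingers, on their centre line; the grasp point (between the pads) lies 19 mm behind it; z points along the fingers, y is the line along which they close (so a half turn about z gives the same grasp; the last joint's range is limited). The gripper opens to 94 mm and grips with 3 to 60 N. Pads are 16 mm wide; open, the fingers measure 119 mm over their backs; the gripper's body (75 mm by 177 mm) begins 78 mm behind the grasp point.
Start: joints at [-1.273, 0.3, 1.521, -0, 1.321, -0.067], TCP at [0.196, -0.514, 0.205] pointing down, gripper open.
Joint ranges: [-3.03, 3.03], [-0.79, 2.21], [0.23, 2.52], [-1.04, 4.18], [0, 3.07], [-2.55, 2.55]. Speed limits (rad/s): [2.22, 2.22, 2.57, 3.14, 3.14, 3.14].

INTERFACE

Orientations are given as [roll, pitch, yaw] about the fixed x, y, z axes, in that order (R = Rz(yaw) Ry(pitch) Rx(roll)).
In Python, from station import ctrl gives the robot as it stands.
- The arm moves only by the tool move_arm, never from a script. Its argument "increments" is a list of rows, each a list of 7 numbers: the opening, from 0 (shut) to 1 (fully open), then the shift along the tool's x, y, z in units of 50 mm (1.0 is 50 mm), then the turn, a rotation vector about the tool's x, y, z in rad. In form: [[claw, tx, ty, tz, rx, ry, rz], ...]. A call has 1 to 20 rows; each row shifts and turns the commanded pose from where the row before left it, along the tool's axes as they then stand; what a row does not reach is not made up. A row lasts 1/10 s, in which the tool goes at most 50 mm and 8.59 degrees, less where a joint would pass 70% of its speed; a pose out of reach is approached as far as the arm can. A call is refused whole if a number of a shift passes 1 or a number of a turn 0.15, either way. A call with a gripper value outside its range is refused whole. The fingers move at their own pace and stop on an object; "force" is the grip in N (left out, the last holds). Time passes only in rows, so rows that do not move let the fingers close. It gives the time, the measured TCP pose, the force, the opening and the grip force at its end, in the units of the state.
- ctrl.get_obs(): the state, without advancing time (a new reading comes with each control period).
- ctrl.camera(name): name is "side" or "top" or "wrist"; returns a dict with "color" (384x512x3 uint8, blue, green, red), "K" (3x3 intrinsics, pixels), "distortion" ([k1, k2, p1, p2, k3] as OpenCV has them; the pictures are not rectified), "pose" (4x4, takes a point from camera to world coordinates); the wrist camera has in their place "tool_from_camera" (4x4, takes a point from camera to tool coordinates, whose origin is the TCP and whose axes are the flange's). Camera axes: x right, y down, z forward; pixel columns grow to the right and rows downward; lengths in m; the calibration is good to about 2 mm. A picture is of the moment at which its call begins: read the wrist's pose just before it. There is no depth.
- ctrl.hand_in(): hands the job in; it is judged then, once.
Trained networks look in a picture, given as the dict that the camera call returned (one of the last four; its "shot" number tells which), for a name from the list of things; names that differ only in an ending like _2 or _b are one class to them, and where a whole thing is asked for, a point or a joint stands for the part that bears it (a point fixed in the world has none). Each returns a list of dicts, best first, with "conf" (0 to 1); they miss things now and then, are a little off and sometimes report something else, mostly with a low value. They report only what shows in the picture. A call takes as long as a camera call. They do not tell look-alikes from the thing itself.
- ctrl.cut_out(name, picture): "mask" (384x512 bool, what is visible of it) and "centre" ([row, column] in pixels, amid what is visible of it).
The state is a dict: "time_s": time; "qpos": joint angles; "joint_vel": joint speeds; "tau": joint torques, N m; "ee_pos": TCP position; "eef_rot": TCP orientation; "force": force on the tool from outside, world axes, zero at the start; "moment": the same for the moment, N m; "grip_width": finger opening in m; "grip_force": force on a finger pad.
Only numpy, scipy, OpenCV 4.12 (cv2) and the standard library are available. Lean on these libraries where they do the work, as an engineer would, in place of code of your own. Each camera call takes 0.05 s, during which the arm holds its last target. There are 200 camera calls.

TASK

Wind the little screw press open by its red handwheel (counter-clockwise seen from above) until you feel the rising pressure plate come up snug against the rubber stop under the crossbar, without forcing it, and leave it there. Then draw the glued oak phone stand out towards the robot and lay it flat, lip up, in the middle of the cork mat without dropping it. Leave the red geometry box, the glass cube, the clip and the pencil alone.

Things in the scene. Friction and masses are not known exactly. Their poses are not given: they have to be found in the camera images.
- press: Small fixed blue screw press: base plate 120 (x) x 150 (y) x 15 mm, two 18 mm steel columns at y = +-60 mm carrying a crossbar. Origin: on the desk under the screw axis. z up is the screw axis; its -x side, the open front, faces the robot.
- head: Fixed blue crossbar of the press, 40 x 150 x 22 mm, underside 100 mm above the desk. Origin: on the screw axis at desk level. A black rubber stop ring, 36 mm wide, hangs under it round the stem; its height is set anew each time and not measured: the plate meets it after rising 20 to 40 mm. The rubber yields about 1 mm per 30 N; over 10 N is snug, over 120 N (4 mm squeeze) is forced.
- plate: Steel pressure plate, 56 x 70 x 12 mm, on a 16 mm stem that carries the handwheel. Origin: centre of the plate's underside, 27.5 mm above the desk at the start. It rises 30 mm per counter-clockwise turn of the handwheel; wheel and crank rise with it. When let go, thread friction holds it where it is, even with up to about 20 N from the rubber (more springs back to that).
- wheel_mid (a point): Centre of the red handwheel (rim circle 96 mm diameter, 12 mm thick bar), on the screw axis at rim mid-height: 156 mm above the desk at the start, 176 to 200 mm when open. Thread friction 0.15 N m: about 3 N at the crank handle while turning, anything from -3 to 3 N when stopped. On the rubber about 3 N more at the handle per mm of rise (forced: 12 N more).
- crank_mid (a point): Middle of the black crank handle, an upright freely spinning round peg 20 to 22 mm thick, standing on the rim 48 mm from the screw axis. The rim's top is 23 mm below this point, the peg's top 21 mm above it. At the start it lies on the press's -x side.
- stand: Loose oak phone stand, 0.1 kg: flat board 200 (x) x 44 (y) x 12 mm, a lip 12 mm thick and 14 mm high on top along its far (+x) end. Origin: centre of the board's underside. It lies on the press base (15 mm above the desk) under the plate, lip behind the plate, so it comes out only when the plate has risen over 14 mm. Its plain end overhangs the base by about 97 mm towards the robot.
- mat: Cork mat fixed on the desk, 260 (x) x 150 (y) x 3 mm, to the left or right front of the press. Origin: centre of its underside, on the desk.
- setbox: Bystander: red geometry set box with sliding lid, 190 x 85 x 22 mm, lying loose. Origin: centre of its underside.
- cube: Bystander: glass cube, 45 mm. Origin: centre of its underside.
- clip: Bystander: empty aluminium clip, 50 x 36 x about 22 mm. Origin: centre of its underside.
- pencil: Bystander: mechanical pencil, 134 mm long, 9 mm thick, lying beyond the press. Origin: middle, underside.
There are look-alikes about, which are no part of the job. There is more than one size of the press; the job needs the smaller.

How it is judged:
On the way:
1. the plate has been wound up snug against the rubber stop (over 10 N) (contact force between plate and head above 10 N), for 0.3 s.
At the end, for the whole second after the job is handed in: The pressure plate still bears on the rubber stop (over 3 N); the phone stand lies flat (within 0.06 rad), lip up and at rest on the cork mat, its middle within 40 mm of the mat's middle along the mat's length and 50 mm across it (contact force between plate and head above 3 N and x of stand in the frame of mat between -0.04 and 0.04 m and y of stand in the frame of mat between -0.05 and 0.05 m and height (world z) of stand below 0.006 m and angle between stand's own z axis and vertical below 0.06 rad and contact force between stand and mat above 0.3 N and linear speed of stand below 0.02 m/s); the robot touches nothing.
It fails at once if the plate is forced against the stop (over 120 N) (contact force between plate and head above 120 N).
It fails at once if the stand is dropped on or rammed into the mat (over 30 N) (contact force between stand and mat above 30 N).
It fails at once if the stand is rammed or dragged against the pressure plate (over 20 N) (contact force between stand and plate above 20 N).
It fails at once if the geometry box, glass cube, clip or pencil is moved by more than 15 mm (distance of any of setbox, cube, clip, pencil from where it was at the start of the episode above 0.015 m).
It also fails if it takes over 67 s, if anything falls off the work surface, if the arm or the gripper's body presses on something with over 40 N, if the wrist force passes 120 N, or if a joint passes its speed limit or range.

## Working session

There is one attempt and no reset: what is moved stays moved. The work goes in short steps, Python scripts to look and compute and a tool call to move; the robot and the scene stay as the last step left them, time stands still between calls to the robot, and variables do not carry over. Pictures are saved under pics/ and viewed, at most 10 in all, crops included, and the job is handed in when it is done.

Besides the shell and the picture viewer there is one more tool, called after ">>>" by a JSON object that holds its "api" and its "payload". move_arm: Moves the arm, as the interface text tells. Its arguments: {"type":"object","properties":{"increments":{"type":"array","items":{"type":"array","items":{"type":"number"}}},"force":{"type":"number"}},"required":["increments"]}

```bash
mkdir -p pics; cat > h.py <<'E'
import numpy as np,cv2
from station import ctrl
from scipy.spatial.transform import Rotation as R
def ray(p,uv,T=None):
    T=p["pose"] if T is None else T
    n=cv2.undistortPoints(np.array([[uv]],float),np.array(p["K"]),np.array(p["distortion"]))[0,0]
    T=np.array(T);return T[:3,3],T[:3,:3]@np.array([n[0],n[1],1])
def onz(p,uv,z,T=None):
    o,d=ray(p,uv,T);return o+d*(z-o[2])/d[2]
def proj(p,X,T=None):
    T=np.array(p["pose"] if T is None else T);Ti=np.linalg.inv(T)
    return cv2.projectPoints(np.array(X,float).reshape(-1,3),cv2.Rodrigues(Ti[:3,:3])[0],Ti[:3,3],np.array(p["K"]),np.array(p["distortion"]))[0][:,0]
def toolT(o):
    T=np.eye(4);T[:3,3]=o["ee_pos"];T[:3,:3]=R.from_euler("xyz",o["eef_rot"]).as_matrix();return T
def wrist():
    o=ctrl.get_obs();p=ctrl.camera("wrist");return p,toolT(o)@np.array(p["tool_from_camera"]),o
E
python3 - <<'E'
from h import *
ims=[]
for c in("top","side"):
    p=ctrl.camera(c);ims.append(p["color"]);print(c,np.round(p["pose"],3).tolist(),np.round(p["K"],0).tolist())
    for n in("press","head","plate","wheel_mid","crank_mid","stand","mat","setbox","cube","clip","pencil"):
        print(n,[(round(d["conf"],2),[int(v) for v in d["centre"]],int(d["mask"].sum())) for d in ctrl.cut_out(n,p)][:3])
cv2.imwrite("pics/a.png",cv2.resize(ims[0],(800,600)));cv2.imwrite("pics/b.png",cv2.resize(ims[1],(800,600)))
o=ctrl.get_obs();print({k:np.round(v,3) for k,v in o.items()})
E
```

```text
top [[-0.01, -0.987, 0.161, 0.307], [-1.0, 0.01, -0.001, -0.015], [-0.001, -0.161, -0.987, 1.43], [0.0, 0.0, 0.0, 1.0]] [[434.0, 0.0, 259.0], [0.0, 434.0, 186.0], [0.0, 0.0, 1.0]]
press [(0.88, [292, 351], 3440), (0.67, [159, 236], 1164), (0.51, [139, 331], 170)]
head [(0.83, [150, 236], 368)]
plate [(0.73, [291, 359], 1606), (0.61, [147, 234], 480)]
wheel_mid [(0.9, [291, 361], 1146), (0.64, [144, 234], 605), (0.48, [117, 224], 42)]
crank_mid [(0.64, [316, 362], 70), (0.27, [147, 236], 557)]
stand [(0.94, [183, 231], 499)]
mat [(0.86, [206, 169], 3571)]
setbox [(0.75, [205, 335], 1553)]
cube [(0.68, [144, 170], 250), (0.26, [208, 171], 3418)]
clip [(0.66, [140, 332], 137)]
pencil [(0.74, [206, 336], 1514), (0.43, [114, 227], 86)]
side [[0.975, 0.12, -0.185, 0.726], [0.22, -0.571, 0.791, -0.968], [-0.011, -0.812, -0.584, 0.832], [0.0, 0.0, 0.0, 1.0]] [[414.0, 0.0, 266.0], [0.0, 414.0, 196.0], [0.0, 0.0, 1.0]]
press [(0.84, [268, 131], 5600), (0.72, [213, 311], 1614), (0.16, [228, 362], 40)]
head [(0.72, [197, 311], 271)]
plate [(0.78, [179, 318], 767), (0.75, [232, 124], 2565)]
wheel
[... 151 characters left out ...]
91, [207, 287], 436)]
mat [(0.58, [178, 273], 1469)]
setbox [(0.97, [286, 230], 1937)]
cube [(0.43, [293, 317], 298)]
clip [(0.56, [297, 316], 288), (0.31, [179, 273], 1510)]
pencil [(0.42, [221, 364], 77)]
{'time_s': np.float64(1.2), 'qpos': array([-1.273,  0.3  ,  1.521, -0.   ,  1.321, -0.067]), 'joint_vel': array([ 0.001, -0.001, -0.   ,  0.001, -0.001, -0.001]), 'tau': array([ 2.0000e-03, -5.3166e+01, -3.5291e+01,  7.1000e-02,  2.1000e-02,
       -0.0000e+00]), 'ee_pos': array([ 0.196, -0.514,  0.205]), 'eef_rot': array([3.142, 0.   , 0.365]), 'force': array([0.364, 0.379, 0.255]), 'moment': array([ 0.045, -0.   , -0.033]), 'grip_force': np.float64(0.0), 'grip_width': np.float64(0.094)}
```

View pics/a.png

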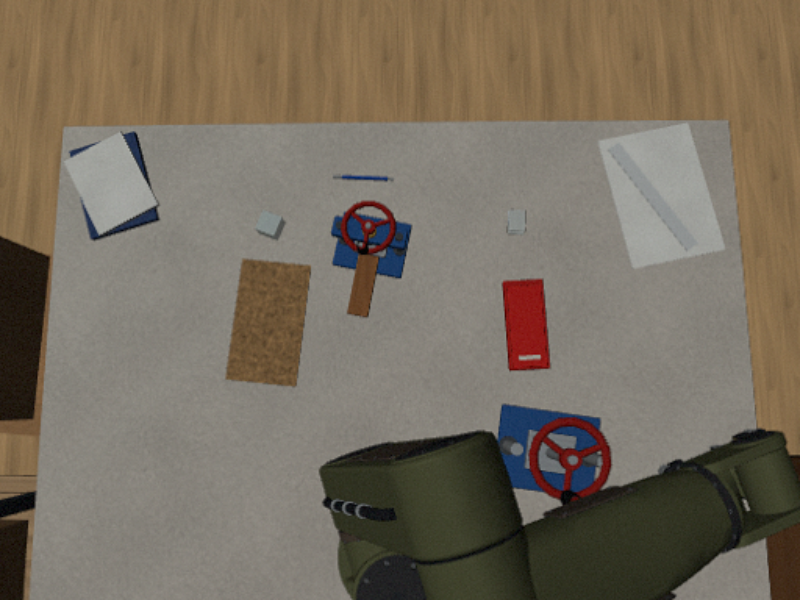

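View pics/b.png

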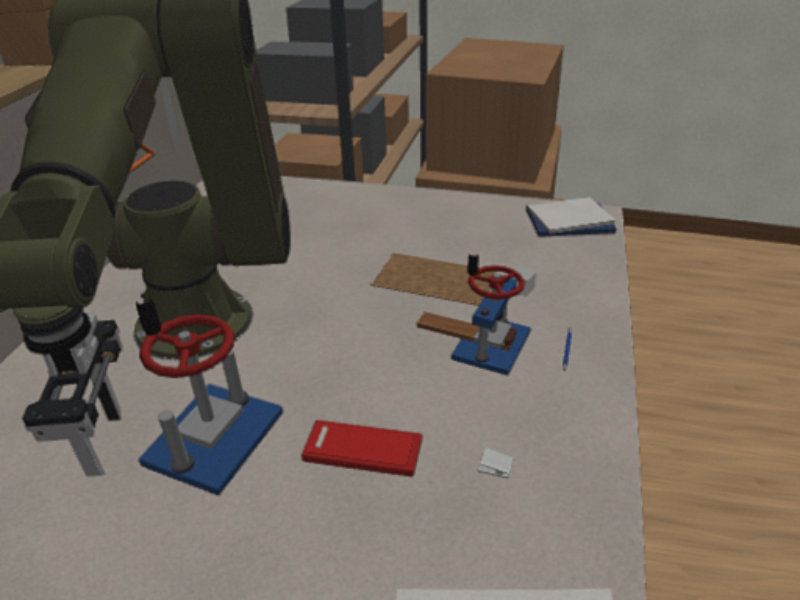

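The two presses in a.png are the large one with a bare base at (570,455), and the small one at (370,240) with the oak stand. The description points to the small one. The mat is at (268,322), to the left of it.

```bash
python3 - <<'E'
from h import *
from scipy.optimize import least_squares
obs=[];C={}
for c in("top","side"):
    p=ctrl.camera(c);C[c]=p
    def pick(n,f):
        L=[d for d in ctrl.cut_out(n,p) if f(d["centre"])];return L[0] if L else None
    f=(lambda q:q[1]<280 and q[0]<195) if c=="top" else (lambda q:q[1]>250 and q[0]<260)
    w=pick("wheel_mid",f);s=pick("stand",f);m=pick("mat",lambda q:True);k=pick("crank_mid",f)
    for nm,d in(("wheel",w),("stand",s),("mat",m),("crank",k)):
        if d is None: continue
        cn=max(cv2.findContours(d["mask"].astype(np.uint8),0,2)[0],key=cv2.contourArea)
        r=cv2.boxPoints(cv2.minAreaRect(cn))
        z={"wheel":.156,"stand":.027,"mat":.003,"crank":.185}[nm]
        print(c,nm,np.round(d["centre"],1),"c",np.round(onz(p,d["centre"][::-1],z),3),"box",np.round([onz(p,q,z)[:2] for q in r],3).tolist())
        if nm=="wheel":
            h=cv2.convexHull(cn)
            if len(h)>=5:print("ell",cv2.fitEllipse(h),np.round(onz(p,cv2.fitEllipse(h)[0],z),4))
    for n in("cube","setbox"):
        d=ctrl.cut_out(n,p)[0];print(n,np.round(onz(p,d["centre"][::-1],.02),3))
a=C["top"]["color"][110:220,130:290];b=C["side"]["color"][150:260,230:390]
cv2.imwrite("pics/c.png",np.hstack([cv2.resize(a,(400,275)),cv2.resize(b,(400,275))]))
E
```

```text
top wheel [143.7 237.6] c [0.644 0.046 0.156] box [[0.697, 0.106], [0.696, 0.002], [0.59, 0.003], [0.591, 0.105]]
ell ((235.6075897216797, 144.3976287841797), (34.20573043823242, 36.394866943359375), 49.740760803222656) [0.6423 0.0522 0.156 ]
top stand [184.4 231.1] c [0.541 0.074 0.027] box [[0.489, 0.107], [0.619, 0.081], [0.609, 0.033], [0.479, 0.06]]
top mat [205.6 170.6] c [0.476 0.276 0.003] box [[0.358, 0.363], [0.62, 0.337], [0.598, 0.181], [0.337, 0.211]]
cube [0.677 0.267 0.02 ]
setbox [ 0.463 -0.268  0.02 ]
side wheel [180.9 312. ] c [0.627 0.047 0.156] box [[0.574, 0.021], [0.577, 0.153], [0.701, 0.097], [0.688, -0.024]]
ell ((315.22723388671875, 177.20175170898438), (27.336647033691406, 40.87598419189453), 110.4802017211914) [0.6341 0.0692 0.156 ]
side stand [208.3 289. ] c [0.557 0.069 0.027] box [[0.49, 0.05], [0.487, 0.111], [0.613, 0.084], [0.612, 0.025]]
side mat [177.9 272.2] c [0.46  0.267 0.003] box [[0.346, 0.207], [0.316, 0.37], [0.595, 0.34], [0.601, 0.186]]
side crank [166.4 299.8] c [0.586 0.074 0.185] box [[0.583, 0.093], [0.598, 0.096], [0.607, 0.035], [0.593, 0.032]]Traceback (most recent call last):
  File "<stdin>", line 20, in <module>
IndexError: list index out of range
```

Estimates: wheel axis about (0.643, 0.053), press yaw about -0.2, crank about (0.596, 0.063), mat centre about (0.478, 0.273). Next I go above the crank and look from close by.

>>> {"api": "move_arm", "payload": {"increments": [[0.6,0,0,-0.63,0,0,0.141],[0.6,0,0,-0.63,0,0,0.141],[0.6,0,0,-0.63,0,0,0.141],[0.6,0,0,-0.63,0,0,0.141],[0.6,0.347,-0.806,0,0,0,0],[0.6,0.347,-0.806,0,0,0,0],[0.6,0.347,-0.806,0,0,0,0],[0.6,0.347,-0.806,0,0,0,0],[0.6,0.347,-0.806,0,0,0,0],[0.6,0.347,-0.806,0,0,0,0],[0.6,0.347,-0.806,0,0,0,0],[0.6,0.347,-0.806,0,0,0,0],[0.6,0.347,-0.806,0,0,0,0],[0.6,0.347,-0.806,0,0,0,0],[0.6,0.347,-0.806,0,0,0,0],[0.6,0.347,-0.806,0,0,0,0],[0.6,0.347,-0.806,0,0,0,0],[0.6,0.347,-0.806,0,0,0,0],[0.6,0.347,-0.806,0,0,0,0],[0.6,0.347,-0.806,0,0,0,0]]}}

```text
time_s: 3.85
ee_pos: [0.5967, 0.065, 0.3315]
eef_rot: [-3.142, -0.0, -0.199]
force: [0.1, -1.2, 1.0]
grip_width: 0.0565
grip_force: 0.0
```

```bash
python3 - <<'E'
from h import *
p,T,o=wrist();print(o["ee_pos"],o["eef_rot"],o["force"],o["qpos"]);im=p["color"].copy();print(np.round(T,3).tolist())
np.savez("w1.npz",T=T,K=p["K"],D=p["distortion"])
for n in("crank_mid","wheel_mid","stand","mat"):
    for d in ctrl.cut_out(n,p)[:2]:
        cn=max(cv2.findContours(d["mask"].astype(np.uint8),0,2)[0],key=cv2.contourArea)
        cv2.drawContours(im,[cn],-1,(0,255,0),1)
        z={"wheel_mid":.156,"stand":.027,"mat":.003,"crank_mid":.185}[n]
        print(n,round(d["conf"],2),np.round(d["centre"]),np.round(onz(p,d["centre"][::-1],z,T),4))
        if n=="wheel_mid":e=cv2.fitEllipse(cv2.convexHull(cn));print("ell",e,np.round(onz(p,e[0],z,T),4))
        if n=="stand":
            r=cv2.boxPoints(cv2.minAreaRect(cn));print(np.round([onz(p,q,z,T)[:2] for q in r],3).tolist())
cv2.imwrite("pics/d.png",cv2.resize(im,(800,600)))
E
```

```text
[0.59666289 0.06504431 0.33148809] [-3.14156715e+00 -2.19951319e-04 -1.99124477e-01] [ 0.13824934 -1.17687098  0.98266395] [ 4.75800611e-02  3.61267690e-01  1.15376381e+00 -2.90318315e-05
  1.62634164e+00  1.81749925e+00]
[[-0.198, -0.951, -0.237, 0.664], [-0.98, 0.192, 0.047, 0.052], [0.001, 0.242, -0.97, 0.511], [0.0, 0.0, 0.0, 1.0]]
crank_mid 0.69 [177. 259.] [0.6011 0.0619 0.185 ]
wheel_mid 0.61 [140. 261.] [0.6426 0.05   0.156 ]
ell ((259.9918212890625, 141.9998779296875), (80.93760681152344, 87.5537338256836), 2.298466205596924) [0.6402 0.0523 0.156 ]
stand 0.94 [192. 260.] [0.5414 0.0701 0.027 ]
[[0.567, 0.09], [0.558, 0.047], [0.482, 0.061], [0.491, 0.106]]
mat 0.71 [211. 166.] [0.5355 0.2616 0.003 ]
```

View pics/d.png

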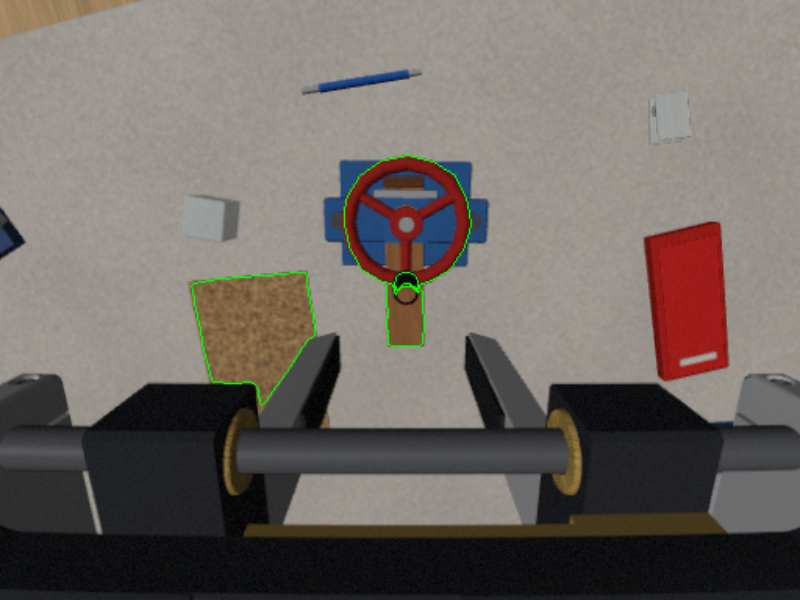

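The wrist view shows the small press square to the tool. The wheel hub is at (406,223), the crank peg at (406,290), the stand's plain end at (405,345) and the mat to the left at (255,330).

```bash
python3 - <<'E'
from h import *
f=np.load("w1.npz");p={"K":f["K"],"distortion":f["D"]};s=1.5625
for uv,z in(((406,293),.206),((406,223),.162),((406,219),.156),((424,346),.027),((388,346),.027)):
    print(uv,np.round(onz(p,(uv[0]/s,uv[1]/s),z,f["T"]),4))
print(s*proj(p,[[.594,.0617,.206],[.594,.0617,.162],[.641,.052,.156]],f["T"]))
E
```

```text
(406, 293) [0.5925 0.0625 0.206 ]
(406, 223) [0.6398 0.0526 0.162 ]
(406, 219) [0.6426 0.052  0.156 ]
(424, 346) [0.481  0.0604 0.027 ]
(388, 346) [0.4898 0.1034 0.027 ]
[[406.72060309 290.85965034]
 [406.05897564 279.04471987]
 [406.35611269 220.8746506 ]]
```

>>> {"api": "move_arm", "payload": {"increments": [[0.6,-0.05,0.065,-0.0,0,0,0],[0.6,0,0,0.6,0,0,0],[0.6,0,0,0.6,0,0,0],[0.6,0,0,0.6,0,0,0],[0.6,0,0,0.6,0,0,0],[0.6,0,0,0.5,0,0,0],[0.6,0,0,0.34,0,0,0],[0.6,0,0,0,0,0,0],[0.15,0,0,0,0,0,0],[0.15,0,0,0,0,0,0],[0.15,0,0,0,0,0,0],[0.15,0,0,0,0,0,0]], "force": 30}}

```text
time_s: 5.3
ee_pos: [0.593, 0.0606, 0.1702]
eef_rot: [-3.141, -0.001, -0.199]
force: [-0.2, 0.6, 0.3]
grip_width: 0.028
grip_force: 0.0
```

```bash
python3 - <<'E'
from h import *
p,T,o=wrist();print(o["ee_pos"],o["force"],o["grip_width"],o["grip_force"]);im=p["color"]
cv2.imwrite("pics/e.png",cv2.resize(im[100:340,96:416],(800,600)))
# helix increments
for d in (6,):
    print([[round(v,3) for v in (48/50*(-np.cos(np.radians(a+d))+np.cos(np.radians(a))),48/50*(np.sin(np.radians(a+d))-np.sin(np.radians(a))))] for a in range(0,360,d)])
E
```

```text
[0.59302384 0.06056217 0.1701708 ] [-0.17692637  0.56769818  0.27288207] 0.0280398163366519 0.0
[[np.float64(0.005), np.float64(0.1)], [np.float64(0.016), np.float64(0.099)], [np.float64(0.026), np.float64(0.097)], [np.float64(0.036), np.float64(0.094)], [np.float64(0.046), np.float64(0.09)], [np.float64(0.055), np.float64(0.084)], [np.float64(0.063), np.float64(0.078)], [np.float64(0.071), np.float64(0.071)], [np.float64(0.078), np.float64(0.063)], [np.float64(0.084), np.float64(0.055)], [np.float64(0.09), np.float64(0.046)], [np.float64(0.094), np.float64(0.036)], [np.float64(0.097), np.float64(0.026)], [np.float64(0.099), np.float64(0.016)], [np.float64(0.1), np.float64(0.005)], [np.float64(0.1), np.float64(-0.005)], [np.float64(0.099), np.float64(-0.016)], [np.float64(0.097), np.float64(-0.026)], [np.float64(0.094), np.float64(-0.036)], [np.float64(0.09), np.float64(-0.046)], [np.float64(0.084), np.float64(-0.055)], [np.float64(0.078), np.float64(-0.063)], [np.float64(0.071), np.float64(-0.071)], [np.float64(0.063), np.float64(-0.078)], [np.float64(0.055), np.float64(-0.084)], [n
[... 732 characters left out ...]
-0.026)], [np.float64(-0.099), np.float64(-0.016)], [np.float64(-0.1), np.float64(-0.005)], [np.float64(-0.1), np.float64(0.005)], [np.float64(-0.099), np.float64(0.016)], [np.float64(-0.097), np.float64(0.026)], [np.float64(-0.094), np.float64(0.036)], [np.float64(-0.09), np.float64(0.046)], [np.float64(-0.084), np.float64(0.055)], [np.float64(-0.078), np.float64(0.063)], [np.float64(-0.071), np.float64(0.071)], [np.float64(-0.063), np.float64(0.078)], [np.float64(-0.055), np.float64(0.084)], [np.float64(-0.046), np.float64(0.09)], [np.float64(-0.036), np.float64(0.094)], [np.float64(-0.026), np.float64(0.097)], [np.float64(-0.016), np.float64(0.099)], [np.float64(-0.005), np.float64(0.1)]]
```

View pics/e.png

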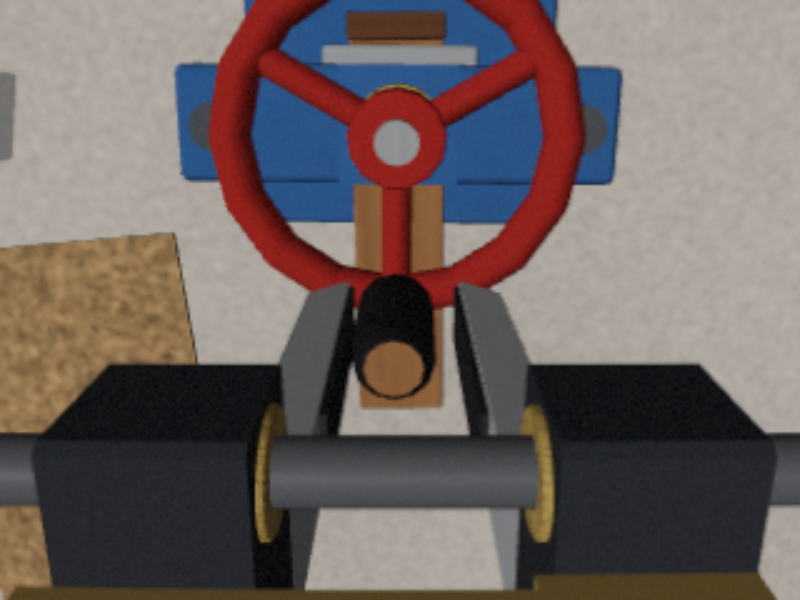

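The peg at (395,330) stands between the open pads, so I close.

>>> {"api": "move_arm", "payload": {"increments": [[0,0,-0.03,0,0,0,0],[0,0,0,0,0,0,0],[0,0,0,0,0,0,0],[0,0,0,0,0,0,0]], "force": 30}}

```text
time_s: 5.75
ee_pos: [0.5933, 0.0621, 0.17]
eef_rot: [-3.141, -0.001, -0.199]
force: [-0.2, -0.9, 5.1]
grip_width: 0.0207
grip_force: 30.1
```

>>> {"api": "move_arm", "payload": {"increments": [[0,0.005,0.1,-0.01,0,0,0],[0,0.016,0.099,-0.01,0,0,0],[0,0.026,0.097,-0.01,0,0,0],[0,0.036,0.094,-0.01,0,0,0],[0,0.046,0.09,-0.01,0,0,0],[0,0.055,0.084,-0.01,0,0,0],[0,0.063,0.078,-0.01,0,0,0],[0,0.071,0.071,-0.01,0,0,0],[0,0.078,0.063,-0.01,0,0,0],[0,0.084,0.055,-0.01,0,0,0],[0,0.09,0.046,-0.01,0,0,0],[0,0.094,0.036,-0.01,0,0,0],[0,0.097,0.026,-0.01,0,0,0],[0,0.099,0.016,-0.01,0,0,0],[0,0.1,0.005,-0.01,0,0,0]]}}

```text
time_s: 7.25
ee_pos: [0.6306, 0.0058, 0.1774]
eef_rot: [-3.141, 0.001, -0.199]
force: [-3.5, 4.9, 6.6]
grip_width: 0.0202
grip_force: 30.1
```

>>> {"api": "move_arm", "payload": {"increments": [[0,0.1,-0.005,-0.01,0,0,0],[0,0.099,-0.016,-0.01,0,0,0],[0,0.097,-0.026,-0.01,0,0,0],[0,0.094,-0.036,-0.01,0,0,0],[0,0.09,-0.046,-0.01,0,0,0],[0,0.084,-0.055,-0.01,0,0,0],[0,0.078,-0.063,-0.01,0,0,0],[0,0.071,-0.071,-0.01,0,0,0],[0,0.063,-0.078,-0.01,0,0,0],[0,0.055,-0.084,-0.01,0,0,0],[0,0.046,-0.09,-0.01,0,0,0],[0,0.036,-0.094,-0.01,0,0,0],[0,0.026,-0.097,-0.01,0,0,0],[0,0.016,-0.099,-0.01,0,0,0],[0,0.005,-0.1,-0.01,0,0,0]]}}

```text
time_s: 8.75
ee_pos: [0.6873, 0.0419, 0.1848]
eef_rot: [3.14, -0.0, -0.2]
force: [-1.7, -3.6, 5.4]
grip_width: 0.0203
grip_force: 30.1
```

>>> {"api": "move_arm", "payload": {"increments": [[0,-0.005,-0.1,-0.01,0,0,0],[0,-0.016,-0.099,-0.01,0,0,0],[0,-0.026,-0.097,-0.01,0,0,0],[0,-0.036,-0.094,-0.01,0,0,0],[0,-0.046,-0.09,-0.01,0,0,0],[0,-0.055,-0.084,-0.01,0,0,0],[0,-0.063,-0.078,-0.01,0,0,0],[0,-0.071,-0.071,-0.01,0,0,0]]}}

```text
time_s: 9.55
ee_pos: [0.6793, 0.0811, 0.1889]
eef_rot: [-3.141, -0.002, -0.199]
force: [4.9, -0.8, 3.9]
grip_width: 0.021
grip_force: 30.0
```

>>> {"api": "move_arm", "payload": {"increments": [[0,-0.078,-0.063,-0.01,0,0,0],[0,-0.084,-0.055,-0.01,0,0,0],[0,-0.09,-0.046,-0.01,0,0,0],[0,-0.094,-0.036,-0.01,0,0,0]]}}

```text
time_s: 9.95
ee_pos: [0.6642, 0.0947, 0.191]
eef_rot: [-3.141, -0.002, -0.199]
force: [6.0, -0.6, 3.1]
grip_width: 0.0205
grip_force: 30.0
```

>>> {"api": "move_arm", "payload": {"increments": [[0,-0.097,-0.026,-0.01,0,0,0],[0,-0.099,-0.016,-0.01,0,0,0]]}}

```text
time_s: 10.15
ee_pos: [0.655, 0.0987, 0.192]
eef_rot: [-3.141, -0.002, -0.199]
force: [4.3, 0.5, 4.4]
grip_width: 0.0206
grip_force: 30.0
```

>>> {"api": "move_arm", "payload": {"increments": [[0,-0.1,-0.005,-0.01,0,0,0],[0,-0.1,0.005,-0.01,0,0,0],[0,-0.099,0.016,-0.01,0,0,0]]}}

```text
time_s: 10.45
ee_pos: [0.6399, 0.101, 0.1935]
eef_rot: [-3.14, -0.002, -0.199]
force: [4.4, 1.9, 6.0]
grip_width: 0.0205
grip_force: 30.1
```

>>> {"api": "move_arm", "payload": {"increments": [[0,-0.097,0.026,-0.01,0,0,0],[0,-0.094,0.036,-0.01,0,0,0],[0,-0.09,0.046,-0.01,0,0,0]]}}

```text
time_s: 10.75
ee_pos: [0.625, 0.0985, 0.195]
eef_rot: [-3.14, -0.001, -0.199]
force: [4.7, 2.8, 5.3]
grip_width: 0.0208
grip_force: 30.1
```

>>> {"api": "move_arm", "payload": {"increments": [[0,-0.084,0.055,-0.01,0,0,0],[0,-0.078,0.063,-0.01,0,0,0]]}}

```text
time_s: 10.95
ee_pos: [0.6159, 0.0943, 0.1959]
eef_rot: [-3.14, -0.001, -0.199]
force: [5.1, 1.9, 5.9]
grip_width: 0.0206
grip_force: 30.1
```

>>> {"api": "move_arm", "payload": {"increments": [[0,-0.071,0.071,-0.01,0,0,0],[0,-0.063,0.078,-0.01,0,0,0]]}}

```text
time_s: 11.15
ee_pos: [0.6078, 0.0884, 0.1969]
eef_rot: [-3.14, -0.001, -0.199]
force: [3.1, 1.6, 5.9]
grip_width: 0.0204
grip_force: 30.1
```

>>> {"api": "move_arm", "payload": {"increments": [[0,-0.055,0.084,-0.01,0,0,0],[0,-0.046,0.09,-0.01,0,0,0],[0,-0.036,0.094,-0.01,0,0,0]]}}

```text
time_s: 11.45
ee_pos: [0.5985, 0.0766, 0.1984]
eef_rot: [-3.14, -0.001, -0.199]
force: [4.1, 2.6, 5.9]
grip_width: 0.0208
grip_force: 30.1
```

>>> {"api": "move_arm", "payload": {"increments": [[0,-0.026,0.097,-0.01,0,0,0],[0,-0.016,0.099,-0.01,0,0,0],[0,-0.005,0.1,-0.01,0,0,0]]}}

```text
time_s: 11.75
ee_pos: [0.5932, 0.0626, 0.1999]
eef_rot: [-3.14, -0.001, -0.199]
force: [4.4, 3.9, 5.7]
grip_width: 0.021
grip_force: 30.1
```

>>> {"api": "move_arm", "payload": {"increments": [[0,0.005,0.1,-0.01,0,0,0],[0,0.016,0.099,-0.01,0,0,0],[0,0.026,0.097,-0.01,0,0,0]]}}

```text
time_s: 12.05
ee_pos: [0.5926, 0.0478, 0.2014]
eef_rot: [-3.14, -0.001, -0.199]
force: [2.9, 4.9, 6.2]
grip_width: 0.0206
grip_force: 30.1
```

>>> {"api": "move_arm", "payload": {"increments": [[0,0.036,0.094,-0.01,0,0,0],[0,0.046,0.09,-0.01,0,0,0],[0,0.055,0.084,-0.01,0,0,0]]}}

```text
time_s: 12.35
ee_pos: [0.5965, 0.0333, 0.2029]
eef_rot: [-3.14, -0.0, -0.199]
force: [0.5, 6.1, 6.4]
grip_width: 0.0208
grip_force: 30.1
```

>>> {"api": "move_arm", "payload": {"increments": [[0,0.063,0.078,-0.01,0,0,0],[0,0.071,0.071,-0.01,0,0,0]]}}

```text
time_s: 12.55
ee_pos: [0.6015, 0.0247, 0.2038]
eef_rot: [-3.14, 0.0, -0.199]
force: [-0.7, 4.4, 6.7]
grip_width: 0.0206
grip_force: 30.1
```

>>> {"api": "move_arm", "payload": {"increments": [[0,0.078,0.063,-0.01,0,0,0],[0,0.084,0.055,-0.01,0,0,0],[0,0.09,0.046,-0.01,0,0,0]]}}

```text
time_s: 12.85
ee_pos: [0.6121, 0.0141, 0.2053]
eef_rot: [-3.14, 0.001, -0.199]
force: [-2.0, 4.3, 7.1]
grip_width: 0.0205
grip_force: 30.1
```

>>> {"api": "move_arm", "payload": {"increments": [[0,0.094,0.036,-0.01,0,0,0],[0,0.097,0.026,-0.01,0,0,0],[0,0.099,0.016,-0.01,0,0,0]]}}

```text
time_s: 13.15
ee_pos: [0.6255, 0.0073, 0.2068]
eef_rot: [-3.141, 0.001, -0.199]
force: [-3.8, 2.4, 7.8]
grip_width: 0.0204
grip_force: 30.1
```

>>> {"api": "move_arm", "payload": {"increments": [[0,0.1,0.005,-0.01,0,0,0],[0,0.1,-0.005,-0.01,0,0,0]]}}

```text
time_s: 13.35
ee_pos: [0.6352, 0.0052, 0.2078]
eef_rot: [-3.141, 0.001, -0.199]
force: [-4.7, 1.6, 7.6]
grip_width: 0.0207
grip_force: 30.1
```

>>> {"api": "move_arm", "payload": {"increments": [[0,0.099,-0.016,-0.01,0,0,0],[0,0.097,-0.026,-0.01,0,0,0]]}}

```text
time_s: 13.55
ee_pos: [0.6451, 0.0051, 0.2088]
eef_rot: [-3.142, 0.002, -0.199]
force: [-6.4, 0.6, 7.8]
grip_width: 0.0201
grip_force: 30.1
```

>>> {"api": "move_arm", "payload": {"increments": [[0,0.094,-0.036,-0.01,0,0,0],[0,0.09,-0.046,-0.01,0,0,0]]}}

```text
time_s: 13.75
ee_pos: [0.6546, 0.007, 0.2096]
eef_rot: [3.141, 0.003, -0.199]
force: [-8.5, -1.8, 7.1]
grip_width: 0.0207
grip_force: 30.1
```

>>> {"api": "move_arm", "payload": {"increments": [[0,0,0,0,0,0,0],[0,0,0,0,0,0,0],[0,0,0,0,0,0,0],[0,0,0,0,0,0,0]]}}

```text
time_s: 14.15
ee_pos: [0.6549, 0.0071, 0.2097]
eef_rot: [3.141, 0.001, -0.199]
force: [-3.6, -0.6, 6.5]
grip_width: 0.0204
grip_force: 30.1
```

>>> {"api": "move_arm", "payload": {"increments": [[0.6,0,0,0,0,0,0],[0.6,0,0,0,0,0,0],[0.6,0,0,0,0,0,0],[0.6,0,0,-0.3,0,0,0],[0.6,0,0,-0.5,0,0,0],[0.6,0,0,-0.6,0,0,0],[0.8,-0.6,-0.16,0,0,0,0],[0.8,-0.6,-0.16,0,0,0,0],[0.8,-0.6,-0.16,0,0,0,0],[0.8,-0.6,-0.16,0,0,0,0],[0.8,-0.6,-0.16,0,0,0,0],[0.8,0,0,0,0,0,0],[0.8,0,0,0,0,0,0]]}}

```text
time_s: 15.45
ee_pos: [0.5164, 0.0762, 0.2797]
eef_rot: [-3.141, -0.001, -0.199]
force: [0.1, -0.1, -0.5]
grip_width: 0.0753
grip_force: 0.0
```

```bash
python3 - <<'E'
from h import *
p,T,o=wrist();print(o["ee_pos"],o["eef_rot"],o["force"],o["grip_width"]);im=p["color"].copy()
for n in("stand","plate","wheel_mid"):
    for d in ctrl.cut_out(n,p)[:1]:
        cn=max(cv2.findContours(d["mask"].astype(np.uint8),0,2)[0],key=cv2.contourArea)
        cv2.drawContours(im,[cn],-1,(0,255,0),1)
        if n=="stand":
            print(d["conf"]);r=cv2.boxPoints(cv2.minAreaRect(cn));print(np.round([onz(p,q,.027,T)[:2] for q in r],4).tolist())
            for z in(.027,):
                q=cn[:,0];P=np.array([onz(p,x,z,T)[:2] for x in q]);i=P[:,0].argmin();print(P[i])
        else: print(n,d["conf"],d["centre"])
cv2.imwrite("pics/f.png",cv2.resize(im,(800,600)))
E
```

```text
[0.51637834 0.07616    0.27974214] [-3.14143676e+00 -5.92121677e-04 -1.98557622e-01] [ 0.13710478 -0.05006585 -0.46470981] 0.0753012957407953
0.56
[[0.5949, 0.084], [0.5863, 0.0415], [0.4816, 0.0613], [0.4907, 0.1064]]
[0.48391285 0.0642447 ]
plate 0.86 [55.0, 256.6]
wheel_mid 0.88 [51.6, 255.4]
```

View pics/f.png

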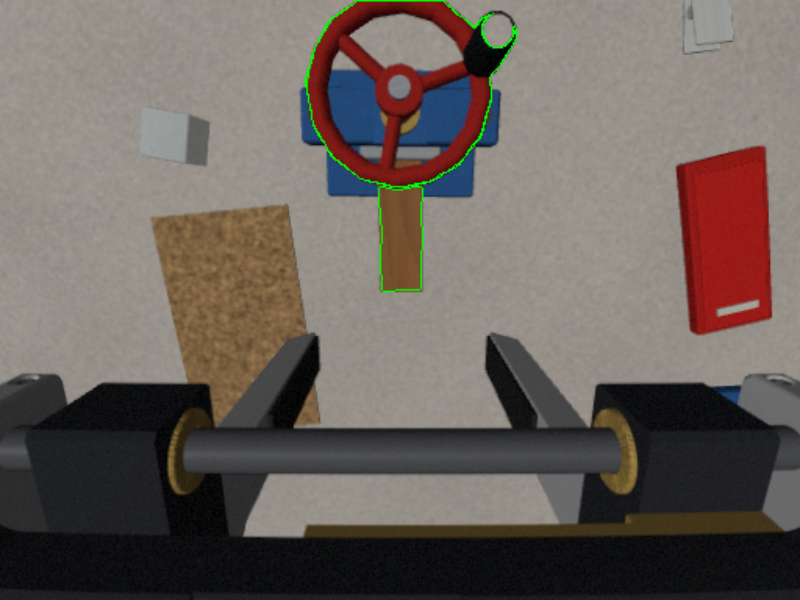

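The crank stayed put at (490,45), and the stand is aligned with the tool at (401,240). I grasp 40 mm in from its plain end.

>>> {"api": "move_arm", "payload": {"increments": [[0.8,0.2,-0.034,0.5,0,0,0],[0.8,0,0,0.8,0,0,0],[0.8,0,0,0.8,0,0,0],[0.8,0,0,0.8,0,0,0],[0.8,0,0,0.8,0,0,0],[0.8,0,0,0.8,0,0,0],[0.8,0,0,0.5,0,0,0],[0.8,0,0,0.3,0,0,0],[0.8,0,0,0.19,0,0,0],[0.5,0,0,0,0,0,0],[0.3,0,0,0,0,0,0],[0.3,0,0,0,0,0,0],[0.3,0,0,0,0,0,0],[0.3,0,0,0,0,0,0],[0.3,0,0,0,0,0,0],[0.3,0,0,0,0,0,0]], "force": 35}}

```text
time_s: 17.25
ee_pos: [0.5268, 0.0757, 0.0053]
eef_rot: [-3.141, -0.001, -0.199]
force: [0.6, -0.3, 2.2]
grip_width: 0.0436
grip_force: 35.0
```

The fingertips reach about 10 mm below the board, which would hit the mat when placing. I regrip higher, with the tips just above the board's underside.

>>> {"api": "move_arm", "payload": {"increments": [[0.6,0,0,0,0,0,0],[0.6,0,0,0,0,0,0],[0.6,0,0,-0.23,0,0,0],[0.3,0,0,0,0,0,0],[0.3,0,0,0,0,0,0],[0.3,0,0,0,0,0,0],[0.3,0,0,0,0,0,0]], "force": 40}}

```text
time_s: 17.95
ee_pos: [0.5266, 0.0757, 0.0165]
eef_rot: [-3.141, -0.0, -0.199]
force: [0.1, 0.4, 2.4]
grip_width: 0.0436
grip_force: 40.0
```

>>> {"api": "move_arm", "payload": {"increments": [[0.3,0,0,0,0,0,0],[0.3,0,0,-0.05,0,0,0],[0.3,0,0,-0.05,0,0,0],[0.3,0,0,0,0,0,0]], "force": 40}}

```text
time_s: 18.35
ee_pos: [0.5264, 0.0757, 0.0216]
eef_rot: [3.142, 0.0, -0.199]
force: [-0.7, 0.2, -1.0]
grip_width: 0.043
grip_force: 40.0
```

```bash
python3 - <<'E'
from h import *
p,T,o=wrist();print(o["ee_pos"],o["force"],o["moment"],o["grip_width"],o["grip_force"])
a=ctrl.camera("side")["color"][160:260,240:373]
cv2.imwrite("pics/g.png",np.hstack([cv2.resize(p["color"],(400,300)),cv2.resize(a,(400,300))]))
E
```

```text
[0.52643862 0.07570578 0.02164504] [-0.65217994  0.1890312  -0.96876558] [ 0.0286172   0.09777018 -0.01393248] 0.04302928801674978 39.97580587863922
```

View pics/g.png

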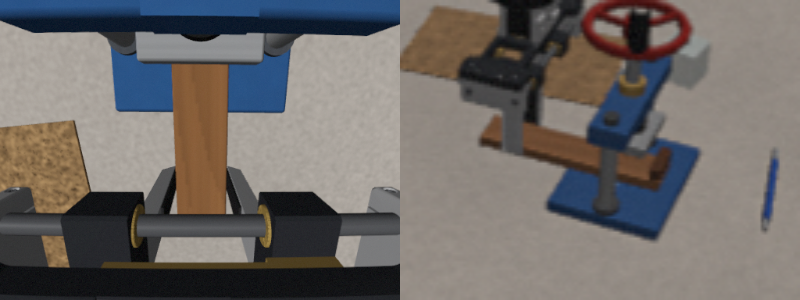

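The stand is held between the pads and lifted level, and the plate sits up under the crossbar. I pull it out.

>>> {"api": "move_arm", "payload": {"increments": [[0.3,-0.2,0,0,0,0,0],[0.3,-0.4,0,0,0,0,0],[0.3,-0.4,0,0,0,0,0],[0.3,-0.4,0,0,0,0,0],[0.3,-0.4,0,0,0,0,0],[0.3,-0.4,0,0,0,0,0],[0.3,-0.4,0,0,0,0,0],[0.3,-0.2,0,0,0,0,0],[0.3,0,0,-0.3,0,0,0],[0.3,0,0,-0.4,0,0,0],[0.3,0,0,-0.3,0,0,0],[0.3,0,0,0,0,0,0]]}}

```text
time_s: 19.65
ee_pos: [0.3902, 0.1036, 0.0729]
eef_rot: [-3.14, -0.003, -0.199]
force: [-0.1, 0.5, -1.5]
grip_width: 0.0435
grip_force: 40.0
```

```bash
python3 - <<'E'
from h import *
p,T,o=wrist();print(o["ee_pos"],o["eef_rot"],o["force"],o["moment"])
q=ctrl.camera("top")
for P,TT,nm in((p,T,"w"),(q,None,"t")):
  for n,z in(("mat",.003),("stand",o["ee_pos"][2]+.01)):
    for d in ctrl.cut_out(n,P)[:1]:
        cn=max(cv2.findContours(d["mask"].astype(np.uint8),0,2)[0],key=cv2.contourArea)
        r=np.array([onz(P,x,z,TT)[:2] for x in cv2.boxPoints(cv2.minAreaRect(cn))]);print(nm,n,round(d["conf"],2),np.round(r,3).tolist(),r.mean(0).round(3))
E
```

```text
[0.39015832 0.1035778  0.07290006] [-3.14040153e+00 -3.13508645e-03 -1.99171878e-01] [-0.13595063  0.52354297 -1.50499313] [ 0.07406348  0.10165915 -0.00876758]
w stand 0.87 [[0.364, 0.138], [0.528, 0.099], [0.519, 0.057], [0.353, 0.085]] [0.441 0.095]
t mat 0.81 [[0.359, 0.368], [0.622, 0.332], [0.595, 0.178], [0.334, 0.218]] [0.477 0.274]
t stand 0.85 [[0.461, 0.111], [0.552, 0.097], [0.544, 0.048], [0.453, 0.064]] [0.503 0.08 ]
```

>>> {"api": "move_arm", "payload": {"increments": [[0.3,-0.013,-0.369,0,0,0,0],[0.3,-0.013,-0.369,0,0,0,0],[0.3,-0.013,-0.369,0,0,0,0],[0.3,-0.013,-0.369,0,0,0,0],[0.3,-0.013,-0.369,0,0,0,0],[0.3,-0.013,-0.369,0,0,0,0],[0.3,-0.013,-0.369,0,0,0,0],[0.3,-0.013,-0.369,0,0,0,0],[0.3,-0.013,-0.369,0,0,0,0],[0.3,-0.013,-0.369,0,0,0,0],[0.3,0,0,0,0,0,0],[0.3,0,0,0.3,0,0,0],[0.3,0,0,0.3,0,0,0],[0.3,0,0,0.3,0,0,0],[0.3,0,0,0.2,0,0,0],[0.3,0,0,0.08,0,0,0],[0.3,0,0,0,0,0,0]]}}

```text
time_s: 21.65
ee_pos: [0.4192, 0.2852, 0.0121]
eef_rot: [3.141, 0.001, -0.199]
force: [-0.4, 0.1, -0.8]
grip_width: 0.0435
grip_force: 40.0
```

```bash
python3 - <<'E'
from h import *
p,T,o=wrist();print(o["ee_pos"],o["eef_rot"],o["force"],o["moment"])
q=ctrl.camera("side");a=q["color"][130:250,200:360]
cv2.imwrite("pics/i.png",np.hstack([cv2.resize(p["color"],(400,300)),cv2.resize(a,(400,300))]))
for P,TT,nm in((p,T,"w"),):
  for n,z in(("stand",.025),):
    for d in ctrl.cut_out(n,P)[:1]:
        cn=max(cv2.findContours(d["mask"].astype(np.uint8),0,2)[0],key=cv2.contourArea)
        r=np.array([onz(P,x,z,TT)[:2] for x in cv2.boxPoints(cv2.minAreaRect(cn))]);print(nm,n,round(d["conf"],2),np.round(r,3).tolist(),r.mean(0).round(3))
E
```

```text
[0.41924753 0.28518868 0.01210711] [ 3.14099539e+00  6.47010409e-04 -1.99425880e-01] [-0.36097351  0.13059656 -0.77004696] [0.05268273 0.05603059 0.02983204]
w stand 0.76 [[0.556, 0.281], [0.547, 0.239], [0.383, 0.267], [0.394, 0.32]] [0.47  0.277]
```

View pics/i.png

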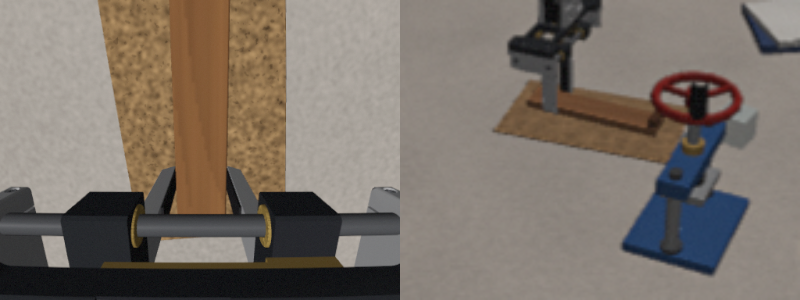

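The stand hangs level over the middle of the mat, lip up at the far end. I lower it gently.

>>> {"api": "move_arm", "payload": {"increments": [[0.3,0,0,0.04,0,0,0],[0.3,0,0,0.03,0,0,0],[0.3,0,0,0.02,0,0,0],[0.3,0,0,0.02,0,0,0],[0.3,0,0,0,0,0,0]]}}

```text
time_s: 22.3
ee_pos: [0.4193, 0.2855, 0.0068]
eef_rot: [3.141, 0.0, -0.199]
force: [0.2, -0.4, -1.3]
grip_width: 0.0437
grip_force: 40.0
```

>>> {"api": "move_arm", "payload": {"increments": [[0.3,0,0,0.01,0,0,0],[0.3,0,0,0.01,0,0,0],[0.3,0,0,0.01,0,0,0],[0.3,0,0,0,0,0,0]]}}

```text
time_s: 22.7
ee_pos: [0.4194, 0.2855, 0.0054]
eef_rot: [-3.142, -0.0, -0.199]
force: [-0.1, 0.4, -1.2]
grip_width: 0.0432
grip_force: 40.0
```

>>> {"api": "move_arm", "payload": {"increments": [[0.3,0,0,0.01,0,0,0],[0.3,0,0,0.01,0,0,0],[0.3,0,0,0,0,0,0]]}}

```text
time_s: 23.0
ee_pos: [0.4195, 0.2856, 0.005]
eef_rot: [-3.141, -0.0, -0.199]
force: [-3.6, -2.3, 7.6]
grip_width: 0.0434
grip_force: 40.0
```

Touched down. I release gently, go straight up and look.

>>> {"api": "move_arm", "payload": {"increments": [[0.55,0,0,0,0,0,0],[0.6,0,0,0,0,0,0],[0.6,0,0,0,0,0,0],[0.6,0,0,-0.3,0,0,0],[0.6,0,0,-0.6,0,0,0],[0.6,0,0,-0.8,0,0,0],[0.6,0,0,-0.8,0,0,0],[0.6,0,0,-0.8,0,0,0],[0.6,0,0,-0.8,0,0,0],[0.6,0,0,0,0,0,0],[0.6,0,0,0,0,0,0]]}}

```text
time_s: 24.1
ee_pos: [0.4195, 0.2856, 0.2096]
eef_rot: [-3.141, -0.001, -0.199]
force: [-0.4, -0.3, -0.3]
grip_width: 0.0563
grip_force: 0.0
```

```bash
python3 - <<'E'
from h import *
p,T,o=wrist();print(o["ee_pos"],o["force"],o["grip_width"])
q=ctrl.camera("side");a=q["color"][130:250,200:360]
cv2.imwrite("pics/j.png",np.hstack([cv2.resize(p["color"],(400,300)),cv2.resize(a,(400,300))]))
for n,z in(("stand",.015),("mat",.003)):
    for d in ctrl.cut_out(n,p)[:1]:
        cn=max(cv2.findContours(d["mask"].astype(np.uint8),0,2)[0],key=cv2.contourArea)
        r=np.array([onz(p,x,z,T)[:2] for x in cv2.boxPoints(cv2.minAreaRect(cn))]);print(n,round(d["conf"],2),np.round(r,3).tolist(),r.mean(0).round(3))
E
```

```text
[0.41946711 0.28556827 0.20955325] [-0.36936124 -0.26805284 -0.31938148] 0.05626547721856554
stand 0.98 [[0.58, 0.275], [0.572, 0.233], [0.374, 0.27], [0.384, 0.318]] [0.478 0.274]
```

View pics/j.png

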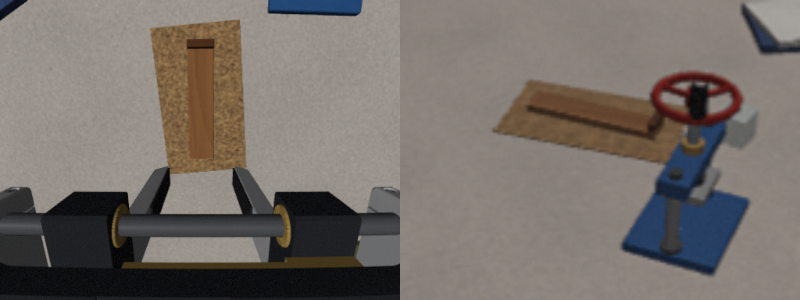

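The stand lies flat and centred on the mat, lip up, and the plate is still up under the crossbar. I hand in.

```bash
python3 -c "
from station import ctrl
print(ctrl.hand_in())"
```

```text
the job is handed in; nothing more can be done
None
```

The job is handed in: I wound the press plate up until the crank force rose clearly (I estimate about 40 N on the stop, settling to about 20 N) and laid the stand flat, lip up, within about 2 mm of the mat's middle by the camera; hand-in gave no verdict.

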